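# Sort wound parts through a diverter chute

### The arm

A 7-joint arm with a two-finger parallel gripper is mounted at the origin on the work surface. World frame = base frame: x ahead of the robot, y to its left, z up, the work surface at z = 0. Lengths are in m, angles in rad, forces in N, time in s.
With the tool pointing down it reaches from about 0.425 to 0.825 m from the base axis. Payload 3.6 kg.
Tool frame: the origin (TCP) lies midway between the tips of the shut fingers; the grasp point (between the pads) lies 19 mm behind it; z points along the fingers, y is the line along which they close (so a half turn about z gives the same grasp; the last joint's range is limited). The gripper opens to 85 mm and grips with 20 to 120 N. Pads are 22 mm wide; open, the fingers measure 114 mm over their backs; the gripper's body (76 mm by 85 mm) begins 54 mm behind the grasp point. The pads swing forward as they close: fully open they stand 13 mm farther back than shut.
Start: joints at [1.258, 0.615, -0.013, 1.423, 0.008, 1.103, -0.04], TCP at [0.184, -0.623, 0.231] pointing down, gripper open.
Joint ranges: [-3.12, 3.12], [-0.3, 2.06], [-1.34, 1.32], [0.26, 2.42], [-1.36, 4.5], [0.01, 1.98], [-2.84, 2.84]. Speed limits (rad/s): [2.79, 2.79, 3.14, 3.14, 3.14, 3.14, 3.14].

### API

Orientations are given as a unit quaternion [w, x, y, z].
In Python, from bench import get_state, read_camera, manip gives the robot as it stands. The module is installed in compiled form; this text tells all that it offers.
- The arm moves only by the shell command python3 -m pendant 'ROWS'. ROWS is text: rows parted by semicolons, each of 7 numbers parted by spaces: the closure, from -1 (fully open) to 1 (shut), so that 0 is half open, then the shift along the tool's x, y, z as a fraction of full scale, then the turn, a rotation vector about the tool's x, y, z as a fraction of full scale. In form: fingers dx dy dz wx wy wz; .... A call has 1 to 20 rows; each row is the pose to reach, as a shift and turn from the pose commanded when the call began, along the tool's axes at that moment; what a row does not reach only later rows make up. Full scale, the value 1, is 0.3 m for a shift and 30 degrees for a turn. A row lasts 1/10 s, in which the tool goes at most 50 mm and 8.59 degrees, less where a joint would pass 70% of its speed; a pose out of reach is approached as far as the arm can. A call with a number of a shift or a turn outside -1 to 1 is refused whole. A call with a gripper value outside its range is refused whole. The fingers move at their own pace and stop on an object; the grip force is fixed at half the most. Time passes only in rows, so rows that repeat a pose let the fingers close. It gives the time, the measured TCP pose, the force, the opening and the grip force at its end, in the units of the state.
- get_state(): the state, without advancing time (a new reading comes with each control period).
- read_camera(name): name is "scene" or "top" or "wrist"; returns a dict with "image" (400x640x3 uint8, blue, green, red), "depth" (400x640 float32, m along the optical axis (not along the pixel's ray), 0 where there is no reading), "fx", "fy", "cx", "cy" (pixels), "world_from_camera" (4x4, takes a point from camera to world coordinates). Camera axes: x right, y down, z forward; pixel columns grow to the right and rows downward; lengths in m; the calibration is good to about 2 mm. The wrist camera is an equidistant fisheye: a pixel r from the principal point sees the ray r / f radians off the axis. A picture is of the moment at which its call begins.
- manip.job_done(): hands the job in; it is judged then, once.
The state is a dict: "time": time; "joint_positions": joint angles; "dq": joint speeds; "joint_torque": joint torques, N m; "ee_pos": TCP position; "eef_rot": TCP orientation; "wrist_force": force on the tool from outside, world axes, zero at the start; "moment": the same for the moment, N m; "grip_width": finger opening in m; "grasp_force": force on a finger pad.
Only numpy, scipy, OpenCV 4.12 (cv2) and the standard library are available. Lean on these libraries where they do the work, as an engineer would, in place of code of your own. Each camera call takes 0.05 s, during which the arm holds its last target. There are 200 camera calls.

### The job

Empty the wound parts out of the black tray through the gravity sorter: both block transformers into the bin at the end of the sorter where the sample transformer stands, and the ring choke into the bin at the end where the sample choke stands. Throw the diverter lever over to the proper stop before you drop each part into the mouth, and leave everything else on the bench and in the tray where it is.

Things in the scene. Friction and masses are not known exactly. Their poses are not given: they have to be found in the camera images.
- sorter: gravity sorter fixed to the bench: grey box 78 (x) x 160 (y) x 153 high, base plate 110 x 180, clear front and back. Origin under its centre, on the bench; x points away from the lever side, y to the left bin; at yaw 0 the lever side faces the robot. Inside, a divider 6 thick, 68 high at y = 0 parts two bins, each 72 (y) x 70 (x), reached only through the mouth in the top
- mouth (a point): centre of the sorter's open mouth, level with its top face 153 above the bench; opening 70 (sorter x) x 68 (sorter y). A part let go here falls on to the flap, slides to one side of it and down into that bin
- diverter (a joint): diverter angle, rad. Flap and lever are one piece on a shaft along sorter x, 70 above the bench. 0 upright: parts jam. +0.52: the stop with knob and flap top leaning to -y (right), parts fall in the LEFT (+y) bin. -0.52: the other stop, leaning to +y, parts fall in the RIGHT (-y) bin. So parts go opposite to the lean. Stays where left; friction about 1 N at the knob. Starts between the stops
- lever_knob (a point): centre of the black ball knob, diameter 22, on the lever: steel rod, diameter 8, knob centre 125 from the shaft, in the plane 62 in front (sorter -x) of the sorter's middle, 23 clear of its front plate. At either stop it is 62 to the side and 178 above the bench; upright, 195. Can be pushed sideways with shut fingers or pinched
- left_bin (a point): floor centre of the left bin (sorter +y)
- right_bin (a point): floor centre of the right bin (sorter -y)
- sample_round (a point): centre of the fixed sample choke (ring kind, diameter 36, 22 high) on a wooden plinth 50 x 46 x 20 beside one end of the sorter, 130 from its middle: ring chokes belong in the bin at this end. Which end varies
- sample_block (a point): centre of the fixed sample transformer (block kind) on the like plinth at the other end: block transformers belong in the bin at that end
- transformer_a_mid (a point): block-shaped E-core transformer: 32 (its x) x 26 (its y) x 26 high, dark ferrite core, pale yellow tape winding, black foot, about 60 g, standing upright on the tray floor at any yaw; point at its centre, 13 above its underside; tape sides and core ends are all flat and may be gripped either way
- transformer_b_mid (a point): second block-shaped E-core transformer: 32 (its x) x 26 (its y) x 26 high, dark ferrite core, pale yellow tape winding, black foot, about 60 g, standing upright on the tray floor at any yaw; point at its centre, 13 above its underside; tape sides and core ends are all flat and may be gripped either way
- transformer_a: the first transformer; origin under its centre
- transformer_b: the second transformer; origin under its centre
- choke_mid (a point): round wound ring choke: diameter 36, 22 high, copper wire over a dark ring, filled centre, about 60 g, lying flat on the tray floor; point at its centre, 11 above its underside
- choke: the choke; origin under its centre
- tray: black incoming tray fixed to the bench, 200 (x) x 270 (y), walls 4 thick and 22 high, floor 4 above the bench; origin under its centre. Two rows of three things, about 90 apart in x and 80 in y, gaps of 23 or more between neighbours: two transformers, the choke and three strays, in any order
- heatsink: bystander in the tray: finned aluminium heatsink 36 x 24 x 30 high; origin under its centre
- flux_jar: bystander in the tray: amber glass jar, diameter 34, 45 high; origin under its centre
- connector: bystander in the tray: grey cable connector 44 (its x) x 16 x 29 high; origin under its centre
- tape_roll: bystander: flat roll of pale yellow tape, outer diameter 80, inner 60, 18 high, lying on the bench on the lever side of the sorter; origin under its centre
- solvent: bystander: white bottle, diameter 48, 100 high, standing behind the sorter; origin under its centre
- driver: bystander: screwdriver 170 long with black handle, diameter 26, lying on the bench beyond the tray; origin under its middle
Not all that is in view belongs to the job. What is shaped like the transformer_b but turquoise is not meant. Leave any turquoise look-alike of the part that bears sample_round alone.

How it is judged:
At the end, for the whole second after the job is handed in: both transformers rest (under 20 mm/s) inside the bin on the sample transformer's side and the choke inside the bin on the sample choke's side: each part's centre between the sorter's walls, at least 4 mm to that side of the divider's mid-plane and under 65 mm above the bench (((y of sample_block in the frame of sorter above 0 m and y of transformer_a_mid in the frame of sorter between 0.004 and 0.076 m) or (y of sample_block in the frame of sorter below 0 m and y of transformer_a_mid in the frame of sorter between -0.076 and -0.004 m)) and x of transformer_a_mid in the frame of sorter between -0.036 and 0.036 m and z of each of transformer_a_mid, transformer_b_mid, choke_mid in the frame of sorter below 0.065 m and linear speed of each of transformer_a, transformer_b, choke below 0.02 m/s and ((y of sample_block in the frame of sorter above 0 m and y of transformer_b_mid in the frame of sorter between 0.004 and 0.076 m) or (y of sample_block in the frame of sorter below 0 m and y of transformer_b_mid in the frame of sorter between -0.076 and -0.004 m)) and x of transformer_b_mid in the frame of sorter between -0.036 and 0.036 m and ((y of sample_round in the frame of sorter above 0 m and y of choke_mid in the frame of sorter between 0.004 and 0.076 m) or (y of sample_round in the frame of sorter below 0 m and y of choke_mid in the frame of sorter between -0.076 and -0.004 m)) and x of choke_mid in the frame of sorter between -0.036 and 0.036 m); the robot touches nothing.
It fails at once if a stray in the tray (heatsink, flux jar, connector) is moved more than 25 mm (distance of any of heatsink, flux_jar, connector from where it was at the start of the episode above 0.025 m).
It fails at once if the tape roll, bottle or screwdriver is moved more than 25 mm (distance of any of tape_roll, solvent, driver from where it was at the start of the episode above 0.025 m).
It also fails if it takes over 72 s, if anything falls off the work surface, if the arm or the gripper's body presses on something with over 40 N, if the wrist force passes 120 N, or if a joint passes its speed limit or range.

## Working session

There is one attempt and no reset: what is moved stays moved. The work goes in short steps, Python scripts to look and compute and a shell command to move; the robot and the scene stay as the last step left them, time stands still between calls to the robot, and variables do not carry over. Pictures are saved under pics/ and viewed, at most 10 in all, crops included, and the job is handed in when it is done.

```bash
mkdir -p pics
cat > h.py <<'E'
import numpy as np, cv2
from bench import get_state, read_camera, manip
def cloud(c):
    v,u=np.mgrid[0:400,0:640]; d=c["depth"]
    p=np.stack([(u-c["cx"])/c["fx"]*d,(v-c["cy"])/c["fy"]*d,d,np.ones_like(d)],-1)
    return (p@np.asarray(c["world_from_camera"]).T)[...,:3]
E
python3 - <<'E'
from h import *
s=get_state();print(s["time"],s["ee_pos"],s["eef_rot"],s["grip_width"])
for n in("top","scene"):
    c=read_camera(n); cv2.imwrite(f"pics/{n}0.png",c["image"]); np.savez(f"{n}0.npz",**c)
    print(n,c["fx"],np.round(c["world_from_camera"],3).tolist())
E
```

```text
0.0 [ 0.18369319 -0.62269131  0.23012769] [-1.29136819e-03  9.89727999e-01  1.42957284e-01 -1.87482899e-04] 0.08517436609818933
top 507.045739894173 [[0.026, -0.995, 0.098, 0.463], [-1.0, -0.027, -0.006, -0.008], [0.008, -0.098, -0.995, 1.414], [0.0, 0.0, 0.0, 1.0]]
scene 456.33790075306433 [[0.27, 0.552, -0.789, 1.419], [0.963, -0.155, 0.221, -0.26], [0.0, -0.819, -0.573, 0.76], [0.0, 0.0, 0.0, 1.0]]
```

View pics/top0.png

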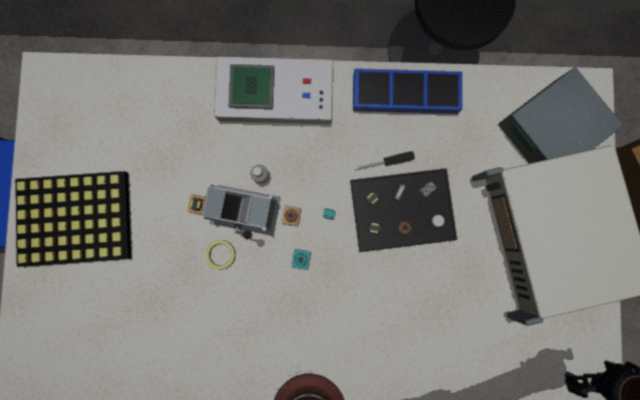

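View pics/scene0.png

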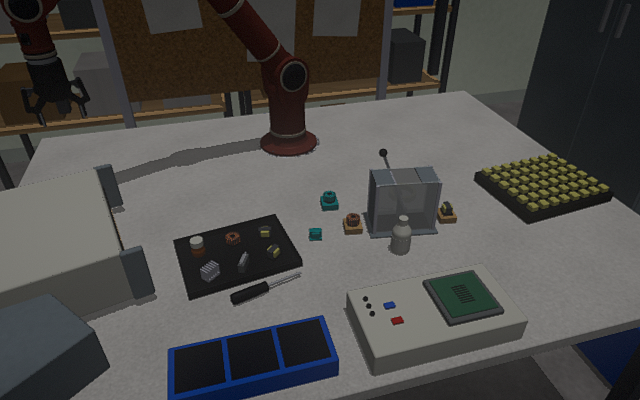

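The top view shows the sorter at (242,208), with the sample transformer at (197,204) to its left and the sample choke at (291,215) to its right.

Candidates (top-view pixels):
- **Transformers:** tray blocks at (373,198) and (375,228). Not these: turquoise block (329,213), sample (197,204), connector (400,191), heatsink (428,188).
- **Choke:** copper ring at (404,228). Not these: sample (291,215), turquoise ring (301,259), jar (438,220), tape roll (220,255).

I'll check these choices in one close crop and measure.

Run:
```python
from h import *
c=dict(np.load("top0.npz")); im=c["image"]; P=cloud(c)
cv2.imwrite("pics/crop.png",np.vstack([cv2.resize(im[180:250,190:310],(780,455),interpolation=3)[:, :],]) )
cv2.imwrite("pics/crop2.png",np.hstack([cv2.resize(im[180:275,190:310],None,fx=3.6,fy=3.6,interpolation=2),cv2.resize(im[165:260,350:440],None,fx=3.6,fy=3.6,interpolation=2)]))
Z=P[...,2]
def rep(name,m,box,amin=8):
    x0,y0,x1,y1=box; M=np.zeros(m.shape,np.uint8); M[y0:y1,x0:x1]=m[y0:y1,x0:x1]
    n,l,st,ce=cv2.connectedComponentsWithStats(M)
    for i in range(1,n):
        if st[i,4]<amin: continue
        p=P[l==i]; r=cv2.minAreaRect((p[:,:2]*1000).astype(np.float32))
        print(name,np.round(ce[i]),st[i,4],"med",np.round(np.median(p,0),3),"rect",np.round(r[0],0),np.round(r[1],0),round(r[2],1))
rep("tray",(Z>0.0165)&(Z<.07),(356,172,450,245))
rep("sorter top",(Z>0.14)&(Z<.165),(190,170,300,260))
rep("knob",(Z>0.166)&(Z<.25),(190,170,300,270),2)
rep("rest",(Z>0.01)&(Z<.13),(190,150,345,275),15)
p=P[243:245,261:264];print(p.round(3).tolist())
```

```text
tray [411. 173.] 33 med [ 0.651 -0.266  0.023] rect [ 652. -269.] [ 4. 64.] 7.9
tray [448. 183.] 43 med [ 0.625 -0.37   0.022] rect [ 625. -369.] [65.  6.] 8.9
tray [378. 177.] 71 med [ 0.637 -0.175  0.023] rect [ 638. -173.] [  5. 121.] 8.8
tray [428. 188.] 128 med [ 0.608 -0.312  0.031] rect [ 608. -313.] [24. 37.] 40.3
tray [399. 191.] 100 med [ 0.598 -0.233  0.031] rect [ 597. -234.] [16. 44.] 65.8
tray [372. 198.] 95 med [ 0.578 -0.159  0.03 ] rect [ 579. -160.] [23. 32.] 46.5
tray [357. 224.] 31 med [ 0.506 -0.119  0.023] rect [ 508. -118.] [55.  4.] 8.9
tray [437. 220.] 144 med [ 0.521 -0.332  0.049] rect [ 521. -335.] [31. 31.] 45.5
tray [404. 227.] 127 med [ 0.5   -0.248  0.027] rect [ 501. -249.] [34. 33.] 61.0
tray [374. 227.] 101 med [ 0.498 -0.166  0.03 ] rect [ 497. -166.] [25. 32.] 0.3
tray [359. 240.] 16 med [ 0.465 -0.125  0.024] rect [ 463. -125.] [25.  4.] 9.1
tray [430. 242.] 61 med [ 0.462 -0.319  0.023] rect [ 461. -316.] [  4. 114.] 8.3
sorter top [237. 206.] 1376 med [0.537 0.168 0.154] rect [538. 192.] [165.  88.] 80.7
knob [248. 234.] 65 med [0.469 0.155 0.1
[... 321 characters left out ...]
 109.] [15. 94.] 76.8
rest [291. 215.] 307 med [0.525 0.061 0.023] rect [525.  62.] [46. 50.] 80.6
rest [225. 212.] 26 med [0.53  0.244 0.011] rect [528. 244.] [18. 31.] 88.1
rest [329. 213.] 101 med [ 0.534 -0.042  0.026] rect [534. -42.] [31. 26.] 77.5
rest [211. 218.] 20 med [0.509 0.271 0.068] rect [509. 271.] [4. 4.] 58.0
rest [238. 227.] 67 med [0.488 0.197 0.079] rect [489. 199.] [39. 25.] 27.8
rest [220. 254.] 317 med [0.415 0.253 0.018] rect [414. 252.] [76. 78.] 1.5
rest [301. 259.] 313 med [0.408 0.031 0.023] rect [407.  32.] [46. 50.] 83.4
[[[0.447, 0.144, 0.004], [0.447, 0.141, 0.005], [0.447, 0.138, 0.001]], [[0.444, 0.143, 0.004], [0.444, 0.141, 0.002], [0.444, 0.138, 0.008]]]
```

View pics/crop2.png

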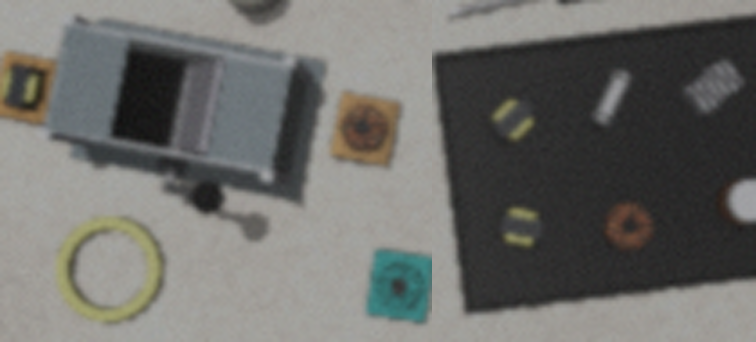

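The crop confirms the choices. The tray has two yellow-banded blocks at crop pixels (513,118) and (520,227) and the copper ring at (629,226). The lever knob at (207,197) leans right, but short of the right stop. Blocks belong in the left (+y) bin and the choke in the right, so the lever goes fully right first.

```bash
cat > d.py <<'E'
# usage: d.py px py pz yaw_deg : shift/turn numbers from the present pose to the target (tool pointing down)
import sys
from h import *
from scipy.spatial.transform import Rotation as Ro
def S(x,y):
    a=np.radians(-9.3); return np.array([.538+np.cos(a)*x-np.sin(a)*y,.192+np.sin(a)*x+np.cos(a)*y])
if __name__=="__main__":
    a=sys.argv[1:]; s=get_state(); q=s["eef_rot"]; R=Ro.from_quat([q[1],q[2],q[3],q[0]])
    while a:
        fr,x,y,z,psi=a[0],*map(float,a[1:5]); a=a[5:]
        if fr=="s": x,y=S(x,y)
        h=np.radians(psi)/2; T=Ro.from_quat([np.cos(h),np.sin(h),0,0])
        d=R.inv().apply(np.array([x,y,z])-s["ee_pos"])/.3; w=(R.inv()*T).as_rotvec(degrees=True)/30
        print(np.round([x,y,z],3),"shift",np.round(d,3),"turn",np.round(w,3))
E
python3 d.py w .36 -.42 .27 4 w .40 -.35 .27 -9.3
```

```text
[ 0.36 -0.42  0.27] shift [ 0.755 -0.482 -0.131] turn [-0.004  0.001  0.414]
[ 0.4  -0.35  0.27] shift [ 0.949 -0.668 -0.131] turn [-0.004  0.001  0.858]
```

```bash
python3 -m pendant '1 0.95 -0.67 -0.13 0 0 0.86;1 0.95 -0.67 -0.13 0 0 0.86;1 0.95 -0.67 -0.13 0 0 0.86;1 0.95 -0.67 -0.13 0 0 0.86;1 0.95 -0.67 -0.13 0 0 0.86;1 0.95 -0.67 -0.13 0 0 0.86;1 0.95 -0.67 -0.13 0 0 0.86;1 0.95 -0.67 -0.13 0 0 0.86;1 0.95 -0.67 -0.13 0 0 0.86'; python3 d.py w .45 -.08 .27 -9.3 s -.062 -.005 .27 -9.3
```

```text
time: 1.0
ee_pos: [0.4014, -0.3484, 0.2701]
eef_rot: [-0.0, 0.997, -0.079, -0.0]
wrist_force: [-1.5, -0.1, -0.3]
grip_width: 0.0001
grasp_force: 0.0
[ 0.45 -0.08  0.27] shift [ 0.018 -0.909  0.001] turn [-0.001  0.001  0.006]
[0.476 0.197 0.27 ] shift [-4.200e-02 -1.835e+00  1.000e-03] turn [-0.001  0.001  0.006]
```

```bash
python3 -m pendant '1 0.02 -0.91 0 0 0 0;1 0.02 -0.91 0 0 0 0;1 0.02 -0.91 0 0 0 0;1 0.02 -0.91 0 0 0 0;1 0.02 -0.91 0 0 0 0;1 0.02 -0.91 0 0 0 0;1 0.02 -0.91 0 0 0 0'; python3 d.py s -.062 -.005 .27 -9.3
```

```text
time: 1.7
ee_pos: [0.4509, -0.079, 0.2701]
eef_rot: [-0.001, 0.997, -0.079, -0.0]
wrist_force: [-0.4, -0.7, -0.3]
grip_width: 0.0004
grasp_force: 0.0
[0.476 0.197 0.27 ] shift [-0.063 -0.922  0.002] turn [-0.003  0.001  0.007]
```

```bash
python3 -m pendant '1 -0.06 -0.92 0 0 0 0;1 -0.06 -0.92 0 0 0 0;1 -0.06 -0.92 0 0 0 0;1 -0.06 -0.92 0 0 0 0;1 -0.06 -0.92 0 0 0 0;1 -0.06 -0.92 0 0 0 0;1 -0.06 -0.92 0 0 0 0;1 -0.06 -0.92 0.15 0 0 0;1 -0.06 -0.92 0.3 0 0 0;1 -0.06 -0.92 0.35 0 0 0;1 -0.06 -0.92 0.35 0 0 0;1 -0.06 -0.87 0.35 0 0 0;1 -0.06 -0.84 0.35 0 0 0;1 -0.06 -0.84 0.35 0 0 0'; python3 d.py s -.062 -.037 .165 -9.3
```

```text
time: 3.1
ee_pos: [0.4748, 0.1669, 0.1667]
eef_rot: [0.0, 0.996, -0.084, 0.001]
wrist_force: [1.2, 0.5, -0.5]
grip_width: -0.0003
grasp_force: 0.0
[0.471 0.166 0.165] shift [-0.012  0.007  0.005] turn [ 0.001 -0.005 -0.011]
```

```bash
for i in 1; do python3 -m pendant '1 -0.01 0.01 0 0 0 0;1 -0.01 0.02 0 0 0 0;1 -0.01 0.02 0 0 0 0' | grep -E 'pos|force'; done; python3 -m pendant '1 0 0.01 0 0 0 0;1 0 0.02 0 0 0 0;1 0 0.02 0 0 0 0'| grep -E 'pos|force'
python3 - <<'E'
from h import *
c=read_camera("wrist"); cv2.imwrite("pics/w1.png",c["image"])
E
```

```text
ee_pos: [0.4702, 0.1657, 0.166]
wrist_force: [0.4, 1.7, 1.3]
grasp_force: 1.1
ee_pos: [0.4702, 0.1651, 0.1663]
wrist_force: [0.8, 11.6, -1.3]
grasp_force: 5.4
```

View pics/w1.png

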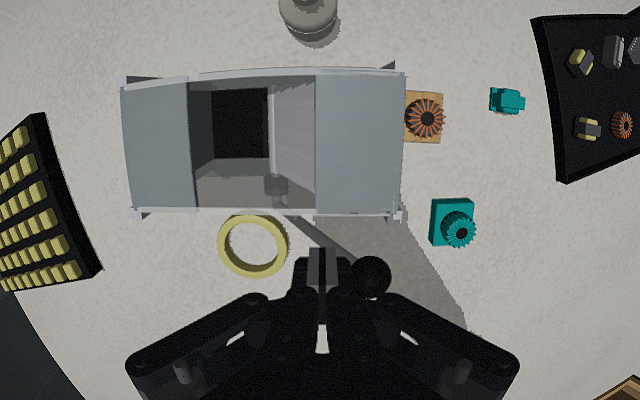

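The wrist view shows the knob at (370,277), right of the shut fingers, with the flap lying to the right and the left half of the mouth open. The side force rose to 11.6 N, so the lever is at its right stop. Next is transformer B.

```bash
python3 -m pendant '1 0 -0.05 0 0 0 0;1 0 -0.05 -0.1 0 0 0;1 0 -0.05 -0.3 0 0 0;-0.2 0 0.2 -0.35 0 0 0;-0.2 0 0.37 -0.35 0 0 0;-0.2 0 0.54 -0.35 0 0 -0.31;-0.2 0 0.71 -0.35 0 0 -0.31;-0.2 0 0.88 -0.35 0 0 -0.31;-0.2 0 0.98 -0.35 0 0 -0.31;-0.2 0 0.98 -0.35 0 0 -0.31'; python3 d.py w .497 -.166 .08 0
```

```text
time: 4.75
ee_pos: [0.4188, -0.1377, 0.2703]
eef_rot: [0.002, 1.0, -0.005, -0.001]
wrist_force: [-0.1, -0.7, -0.3]
grip_width: 0.0512
grasp_force: 0.0
[ 0.497 -0.166  0.08 ] shift [0.263 0.089 0.634] turn [ 0.007  0.005 -0.02 ]
```

```bash
python3 -m pendant '-0.2 0.1 0.04 0.16 0 0 0;-0.2 0.2 0.08 0.32 0 0 0;-0.2 0.26 0.09 0.48 0 0 0;-0.2 0.26 0.09 0.63 0 0 0;-0.2 0.26 0.09 0.63 0 0 0;-0.2 0.26 0.09 0.63 0 0 0'; python3 d.py w .497 -.166 .004 0;python3 - <<'E'
from h import *
c=read_camera("wrist"); cv2.imwrite("pics/w2.png",c["image"])
E
```

```text
time: 5.35
ee_pos: [0.4975, -0.1584, 0.0799]
eef_rot: [-0.0, 1.0, -0.0, -0.003]
wrist_force: [0.2, 0.3, 1.5]
grip_width: 0.0516
grasp_force: 0.0
[ 0.497 -0.166  0.004] shift [-0.     0.026  0.253] turn [-0.002  0.011 -0.002]
```

View pics/w2.png

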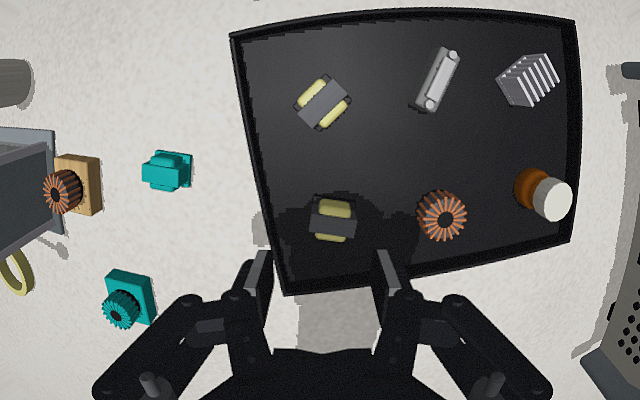

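Block B sits at (333,220) between the open fingers (257–388), about 8 mm to the tool's +y, as measured. I'll go down and grip.

```bash
python3 -m pendant '-0.1 0 0.026 0 0 0 0.15;-0.1 0 0.026 0.1 0 0 0.15;-0.1 0 0.026 0.2 0 0 0.15;-0.1 0 0.026 0.245 0 0 0.15;-0.1 0 0.026 0.245 0 0 0.15;1 0 0.026 0.245 0 0 0.15;1 0 0.026 0.245 0 0 0.15;1 0 0.026 0.245 0 0 0.15;1 0 0.026 0.245 0 0 0.15;1 0 0.026 0.245 0 0 0.15' ; python3 d.py w .497 -.16 .27 -9.3 s 0 0 .27 -9.3
```

```text
time: 6.4
ee_pos: [0.5006, -0.1668, 0.01]
eef_rot: [0.0, 0.999, -0.04, 0.002]
wrist_force: [-1.1, -0.3, 7.2]
grip_width: 0.0308
grasp_force: 59.3
[ 0.497 -0.16   0.27 ] shift [-0.011 -0.021 -0.867] turn [ 0.001 -0.007  0.158]
[0.538 0.192 0.27 ] shift [ 0.032 -1.201 -0.868] turn [ 0.001 -0.007  0.158]
```

```bash
python3 -m pendant '1 0 0 -0.15 0 0 0;1 0 0 -0.3 0 0 0;1 0 -0.1 -0.45 0 0 0;1 0 -0.2 -0.6 0 0 0.15;1 0 -0.33 -0.7 0 0 0.15;1 0 -0.46 -0.8 0 0 0.15;1 0.03 -0.6 -0.85 0 0 0.15;1 0.03 -0.75 -0.85 0 0 0.15;1 0.03 -0.9 -0.85 0 0 0.15;1 0.03 -1 -0.85 0 0 0.15;1 0.03 -1 -0.85 0 0 0.15' ; python3 d.py s 0 0.003 .165 -9.3
```

```text
time: 7.5
ee_pos: [0.531, 0.1391, 0.2636]
eef_rot: [-0.002, 0.997, -0.074, 0.0]
wrist_force: [-0.9, -0.2, -1.5]
grip_width: 0.0312
grasp_force: 59.0
[0.538 0.195 0.165] shift [-0.003 -0.186  0.329] turn [-0.009  0.     0.028]
```

```bash
python3 -m pendant '1 0 -0.1 0 0 0 0.03;1 0 -0.186 0.1 0 0 0.03;1 0 -0.186 0.2 0 0 0.03;1 0 -0.186 0.3 0 0 0.03;1 0 -0.186 0.33 0 0 0.03;1 0 -0.186 0.33 0 0 0.03;-0.15 0 -0.186 0.33 0 0 0.03;-0.15 0 -0.186 0.33 0 0 0.03;-0.15 0 -0.186 0.33 0 0 0.03;-0.15 0 -0.186 0.1 0 0 0.03;-0.15 0 -0.186 0 0 0 0.03;-0.15 0 -0.186 0 0 0 0.03;-0.15 0 0 0 0 0 0.03;-0.15 0 0.17 0 0 0 0.03;-0.15 0 0.17 0 0 0 0.03';python3 - <<'E'
from h import *
c=read_camera("wrist"); cv2.imwrite("pics/w3.png",c["image"])
E
python3 d.py w .579 -.13 .25 20 w .579 -.160 .07 45
```

```text
time: 9.0
ee_pos: [0.5235, 0.0731, 0.2636]
eef_rot: [0.003, 0.996, -0.093, 0.001]
wrist_force: [0.3, -0.1, 0.4]
grip_width: 0.0489
grasp_force: 0.0
[ 0.579 -0.13   0.25 ] shift [0.306 0.64  0.048] turn [ 0.006 -0.002 -1.016]
[ 0.579 -0.16   0.07 ] shift [0.323 0.737 0.648] turn [ 0.007 -0.    -1.85 ]
```

View pics/w3.png

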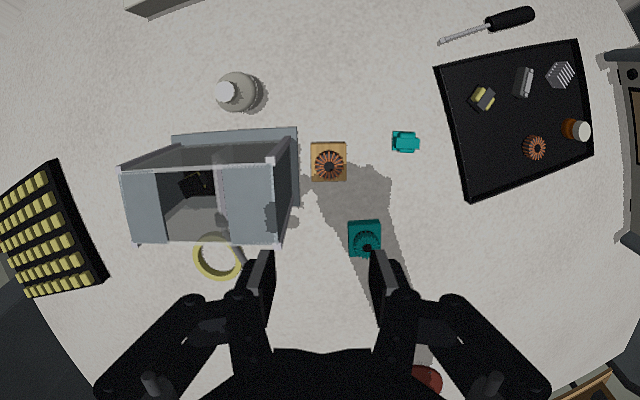

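The mouth is clear, and a dark part lies in the left bin at (200,182). Next is transformer A. Its 26 mm direction is about 46° from world x, so the tool yaw is -43.5°.

```bash
python3 -m pendant '-0.15 0.05 0.1 0 0 0 0.2;-0.15 0.1 0.22 0 0 0 0.4;-0.15 0.15 0.35 0 0 0 0.7;-0.15 0.2 0.5 0.1 0 0 1;-0.15 0.26 0.62 0.2 0 0 1;-0.15 0.32 0.737 0.35 0 0 1;-0.15 0.32 0.737 0.48 0 0 1;-0.15 0.32 0.737 0.6 0 0 1;-0.15 0.32 0.737 0.6 0 0 1'; python3 d.py w .579 -.160 .009 -43.5;python3 - <<'E'
from h import *
c=read_camera("wrist"); cv2.imwrite("pics/w4.png",c["image"])
E
```

```text
time: 9.95
ee_pos: [0.5768, -0.1504, 0.0774]
eef_rot: [-0.0, 0.94, -0.341, -0.006]
wrist_force: [0.2, 0.4, -0.1]
grip_width: 0.049
grasp_force: 0.0
[ 0.579 -0.16   0.009] shift [0.029 0.019 0.228] turn [0.008 0.022 0.119]
```

View pics/w4.png

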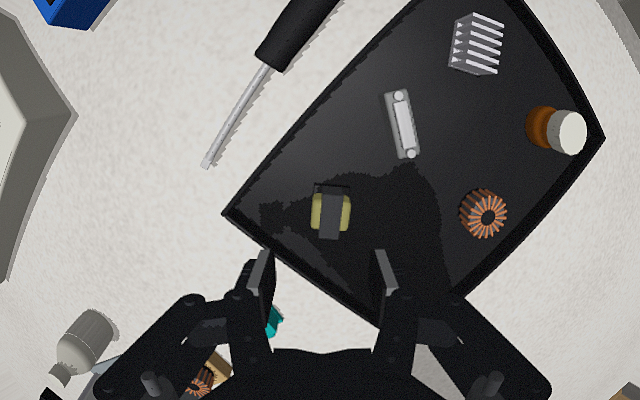

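Block A is at (330,212), square to the pads, with nothing near either finger. I'll go down and grip.

```bash
python3 -m pendant '-0.15 0.029 0.019 0 0 0 0.12;-0.15 0.029 0.019 0.1 0 0 0.12;-0.15 0.029 0.019 0.2 0 0 0.12;-0.15 0.029 0.019 0.225 0 0 0.12;-0.15 0.029 0.019 0.225 0 0 0.12;1 0.029 0.019 0.225 0 0 0.12;1 0.029 0.019 0.225 0 0 0.12;1 0.029 0.019 0.225 0 0 0.12;1 0.029 0.019 0.225 0 0 0.12;1 0.029 0.019 0.225 0 0 0.12;1 0.029 0.019 0.1 0 0 0.12;1 0.029 0.019 -0.05 0 0 0.12;1 0.029 0.019 -0.2 0 0 0.12;1 0.029 0.019 -0.35 0 0 0.12;1 0.029 0.019 -0.5 0 0 0;1 0.029 0.019 -0.64 0 0 -0.2;1 0.029 0.019 -0.64 0 0 -0.5;1 0.029 0.019 -0.64 0 0 -0.8;1 0.029 0.019 -0.64 0 0 -1;1 0.029 0.019 -0.64 0 0 -1'; python3 d.py s 0 -.05 .27 -9.3
```

```text
time: 12.0
ee_pos: [0.583, -0.1629, 0.2757]
eef_rot: [-0.0, 0.996, -0.087, 0.0]
wrist_force: [-0.2, 0.2, -0.9]
grip_width: 0.0243
grasp_force: 59.4
[0.53  0.143 0.27 ] shift [-0.351 -0.972  0.019] turn [-0.    -0.002 -0.023]
```

```bash
python3 -m pendant '1 -0.05 -0.15 0.02 0 0 0;1 -0.1 -0.3 0.02 0 0 0;1 -0.16 -0.45 0.02 0 0 0;1 -0.22 -0.6 0.02 0 0 0;1 -0.27 -0.75 0.02 0 0 0;1 -0.32 -0.9 0.02 0 0 0;1 -0.35 -0.97 0.02 0 0 0;1 -0.35 -0.97 0.02 0 0 0' ; python3 d.py s 0 0.003 .165 -9.3
```

```text
time: 12.8
ee_pos: [0.5286, 0.1478, 0.2692]
eef_rot: [-0.002, 0.997, -0.083, -0.0]
wrist_force: [0.6, -0.6, -1.2]
grip_width: 0.0241
grasp_force: 59.4
[0.538 0.195 0.165] shift [ 0.007 -0.159  0.348] turn [-0.006  0.002 -0.009]
```

```bash
python3 -m pendant '1 0.01 -0.1 0 0 0 0;1 0.01 -0.16 0.1 0 0 0;1 0.01 -0.16 0.2 0 0 0;1 0.01 -0.16 0.3 0 0 0;1 0.01 -0.16 0.35 0 0 0;1 0.01 -0.16 0.35 0 0 0;-0.25 0.01 -0.16 0.35 0 0 0;-0.25 0.01 -0.16 0.35 0 0 0;-0.25 0.01 -0.16 0.35 0 0 0;-0.25 0.01 -0.16 0.2 0 0 0;-0.25 0.01 -0.16 0.05 0 0 0;-0.25 0.01 -0.1 -0.05 0 0 0;-0.25 0.01 0.05 -0.05 0 0 0;-0.25 0.01 0.2 -0.05 0 0 0;-0.25 0.01 0.2 -0.05 0 0 0';python3 - <<'E'
from h import *
c=read_camera("wrist"); t=read_camera("top")
cv2.imwrite("pics/w5.png",np.hstack([cv2.resize(c["image"][110:260,100:310],None,fx=1.9,fy=1.9),cv2.resize(t["image"][175:250,190:290],None,fx=3.8,fy=3.8)]))
from d import S
P=cloud(t); a=np.radians(-9.3); L=(P[...,:2]-S(0,0))@np.array([[np.cos(a),-np.sin(a)],[np.sin(a),np.cos(a)]])
k=(abs(L[...,0])<.034)&(L[...,1]>.006)&(L[...,1]<.07)&(P[...,2]<.12)
print("bin heights",np.percentile(P[k][:,2],[5,50,80,90,97]).round(3))
E
python3 d.py s -.062 -.100 .275 -9.3
```

```text
time: 14.3
ee_pos: [0.5226, 0.0737, 0.2855]
eef_rot: [0.003, 0.996, -0.093, 0.001]
wrist_force: [0.0, 0.1, 0.1]
grip_width: 0.0533
grasp_force: 0.0
bin heights [0.004 0.011 0.032 0.034 0.039]
[0.461 0.103 0.275] shift [-0.218 -0.036  0.033] turn [-0.002 -0.004 -0.029]
```

View pics/w5.png

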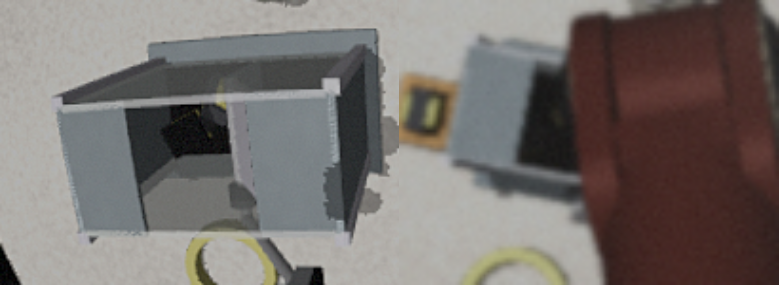

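The left bin shows yellow bands, with heights up to 39 mm. One yellow patch near the flap at (222,92) is ambiguous, so I'll check it through the clear back with the scene camera and move to the lever's right side meanwhile.

```bash
python3 -m pendant '1 -0.1 0 0 0 0 -0.03;1 -0.22 -0.036 0.03 0 0 -0.03;1 -0.22 -0.036 0.03 0 0 -0.03;1 -0.22 -0.036 0.03 0 0 -0.03'
python3 - <<'E'
from h import *
c=read_camera("scene"); t=read_camera("top")
cv2.imwrite("pics/s5.png",np.hstack([cv2.resize(c["image"][150:245,355:465],None,fx=3.6,fy=3.6,interpolation=2),cv2.resize(t["image"][165:260,190:290],None,fx=3.6,fy=3.6,interpolation=2)]))
E
python3 d.py s -.062 -.100 .275 -9.3
```

```text
time: 14.8
ee_pos: [0.4594, 0.1066, 0.2753]
eef_rot: [-0.001, 0.997, -0.077, 0.0]
wrist_force: [1.2, 0.2, -0.3]
grip_width: -0.0001
grasp_force: 0.0
[0.461 0.103 0.275] shift [0.001 0.006 0.001] turn [-0.002 -0.004  0.01 ]
```

View pics/s5.png

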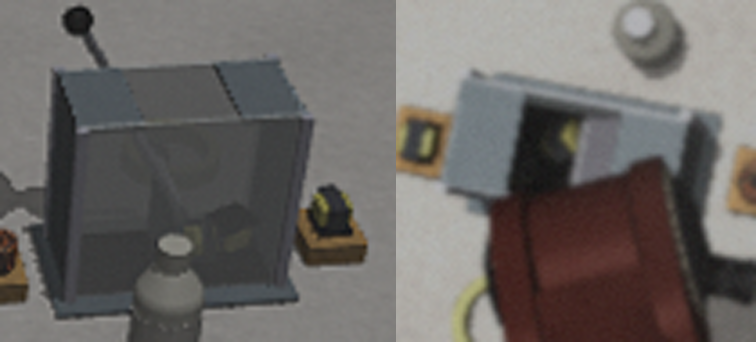

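Run:
```python
from h import *
from d import S
t=read_camera("top")
P=cloud(t); a=np.radians(-9.3); L=(P[...,:2]-S(0,0))@np.array([[np.cos(a),-np.sin(a)],[np.sin(a),np.cos(a)]])
hsv=cv2.cvtColor(t["image"],cv2.COLOR_BGR2HSV)
for v in range(194,214,2):
    print(v,[(u,*(L[v,u]*1000).round().astype(int).tolist(),int(P[v,u,2]*1000),int(hsv[v,u,1]>80)) for u in range(226,246,3)])
```

```text
194 [(226, 33, 59, 7, 0), (229, 34, 51, 11, 0), (232, 35, 40, 25, 0), (235, 35, 28, 48, 0), (238, 34, 14, 83, 0), (241, 35, 2, 107, 0), (244, 34, -9, 133, 0)]
196 [(226, 27, 57, 13, 0), (229, 29, 51, 5, 0), (232, 30, 42, 7, 0), (235, 32, 33, 12, 0), (238, 33, 25, 8, 0), (241, 35, 16, 15, 0), (244, 33, -2, 78, 0)]
198 [(226, 22, 57, 8, 0), (229, 23, 49, 9, 0), (232, 25, 40, 13, 0), (235, 25, 29, 28, 0), (238, 27, 20, 34, 0), (241, 29, 16, 9, 0), (244, 27, -3, 77, 0)]
200 [(226, 16, 55, 11, 0), (229, 18, 48, 7, 0), (232, 19, 39, 8, 0), (235, 19, 26, 41, 0), (238, 21, 17, 44, 1), (241, 23, 11, 32, 0), (244, 22, -4, 75, 0)]
202 [(226, 11, 55, 6, 0), (229, 12, 47, 7, 0), (232, 13, 33, 40, 0), (235, 14, 24, 43, 0), (238, 15, 16, 44, 1), (241, 16, 4, 71, 0), (244, 17, -6, 84, 0)]
204 [(226, 5, 53, 8, 0), (229, 7, 46, 5, 0), (232, 7, 30, 50, 0), (235, 8, 22, 51, 0), (238, 10, 15, 46, 1), (241, 10, 1, 80, 0), (244, 11, -8, 89, 0)]
206 [(226, -1, 49, 27, 0), (229, 1, 44, 8, 0), (232, 2, 30, 41, 0), (235, 3, 21, 47, 0), (238, 5, 13, 47, 1), (241, 5, 1, 75, 0), (244, 6, -9, 88, 0)]
208 [(226, -6, 47, 29, 0), (229, -4, 40, 24, 0), (232, -42, -209, 1413, 0), (235, -2, 22, 40, 0), (238, 0, 14, 38, 0), (241, 0, 0, 73, 0), (244, 1, -10, 89, 0)]
210 [(226, -11, 46, 31, 0), (229, -10, 38, 29, 0), (232, -8, 33, 11, 0), (235, -7, 20, 42, 0), (238, -6, 12, 41, 0), (241, -5, -2, 79, 0), (244, -4, -12, 98, 0)]
212 [(226, -17, 45, 27, 0), (229, -15, 36, 34, 0), (232, -13, 32, 14, 0), (235, -12, 25, 6, 0), (238, -10, 17, 4, 0), (241, -10, -3, 79, 0), (244, -9, -13, 96, 0)]
```

Both transformers are in the left bin: A at about (10,20) with its top near 48 mm, and B at about (-15,45) with its top near 29 mm. Now I'll throw the lever to the left stop.

```bash
python3 -m pendant '1 0 0.01 0.15 0 0 0;1 0 0.01 0.3 0 0 0;1 0 0.01 0.36 0 0 0;1 0 0.01 0.36 0 0 0;1 0 -0.05 0.36 0 0 0;1 0 -0.11 0.36 0 0 0;1 0 -0.17 0.36 0 0 0;1 0 -0.23 0.36 0 0 0;1 0 -0.29 0.36 0 0 0;1 0 -0.35 0.36 0 0 0;1 0 -0.4 0.36 0 0 0;1 0 -0.42 0.36 0 0 0;1 0 -0.43 0.36 0 0 0;1 0 -0.43 0.36 0 0 0'; python3 d.py s -.062 .037 .165 -9.3
```

```text
time: 16.35
ee_pos: [0.4801, 0.232, 0.1669]
eef_rot: [-0.0, 0.997, -0.079, 0.0]
wrist_force: [-0.4, -0.3, -0.0]
grip_width: 0.0001
grasp_force: 0.0
[0.483 0.239 0.165] shift [ 0.006 -0.023  0.006] turn [-0.    -0.     0.007]
```

```bash
python3 -m pendant '1 0 -0.01 0 0 0 0;1 0 -0.025 0 0 0 0;1 0 -0.025 0 0 0 0' | grep -E 'pos|force'; python3 -m pendant '1 0 -0.01 0 0 0 0;1 0 -0.02 0 0 0 0;1 0 -0.02 0 0 0 0' | grep -E 'pos|force'; python3 d.py s -.062 .037 .165 -9.3
```

```text
ee_pos: [0.4811, 0.2396, 0.1668]
wrist_force: [-0.4, 0.2, -0.4]
grasp_force: 0.2
ee_pos: [0.4814, 0.2408, 0.1666]
wrist_force: [-2.1, -8.0, 3.9]
grasp_force: 3.9
[0.483 0.239 0.165] shift [0.006 0.007 0.005] turn [0.015 0.004 0.003]
```

The force of 8 N at the expected place means the lever is at the left stop. Next is the choke, with a check of the knob from the top camera once the arm is clear.

```bash
python3 -m pendant '1 0 0.05 0 0 0 0;1 0 0.05 -0.1 0 0 0;1 0 0.05 -0.25 0 0 0;1 0 0.1 -0.35 0 0 0;-0.1 0 0.25 -0.35 0 0 0;-0.1 0 0.4 -0.35 0 0 0;-0.1 0 0.55 -0.35 0 0 0;-0.1 0 0.7 -0.35 0 0 0;-0.1 0 0.85 -0.35 0 0 0;-0.1 0 1 -0.35 0 0 0;-0.1 0 1 -0.35 0 0 0'|grep -E 'time|pos|width'; python3 d.py w .501 -.249 .08 0
python3 - <<'E'
from h import *
from d import S
t=read_camera("top"); P=cloud(t); a=np.radians(-9.3); L=(P[...,:2]-S(0,0))@np.array([[np.cos(a),-np.sin(a)],[np.sin(a),np.cos(a)]])
k=(abs(L[...,0]+.062)<.02)&(abs(L[...,1])<.09)&(P[...,2]>.165)&(P[...,2]<.22)
print("knob",k.sum(),np.median(L[k],0),P[k][:,2].max())
E
```

```text
time: 18.05
ee_pos: [0.4336, -0.0581, 0.2724]
grip_width: 0.0471
[ 0.501 -0.249  0.08 ] shift [0.328 0.587 0.644] turn [ 0.006 -0.003 -0.327]
knob 72 [-0.06254335  0.0596278 ] 0.19342681336534961
```

```bash
python3 -m pendant '-0.2 0.05 0.1 0 0 0 -0.2;-0.2 0.15 0.22 0 0 0 -0.33;-0.2 0.2 0.35 0.1 0 0 -0.33;-0.2 0.26 0.48 0.2 0 0 -0.33;-0.2 0.33 0.587 0.3 0 0 -0.33;-0.2 0.33 0.587 0.44 0 0 -0.33;-0.2 0.33 0.587 0.58 0 0 -0.33;-0.2 0.33 0.587 0.64 0 0 -0.33;-0.2 0.33 0.587 0.64 0 0 -0.33'|grep -E 'time|pos|width'; python3 d.py w .501 -.249 .008 0;python3 - <<'E'
from h import *
c=read_camera("wrist"); cv2.imwrite("pics/w6.png",c["image"])
E
```

```text
time: 19.0
ee_pos: [0.504, -0.2376, 0.0767]
grip_width: 0.0515
[ 0.501 -0.249  0.008] shift [-0.01   0.039  0.229] turn [-0.009  0.009  0.032]
```

View pics/w6.png

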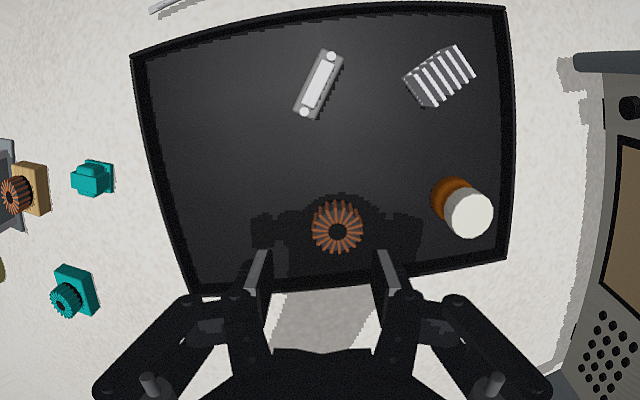

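The choke is at (337,228), slightly right of the finger midline at 322, which agrees with the computed shift. I'll go down, grip and lift.

```bash
python3 -m pendant '-0.2 -0.01 0.039 0 0 0 0.03;-0.2 -0.01 0.039 0.1 0 0 0.03;-0.2 -0.01 0.039 0.2 0 0 0.03;-0.2 -0.01 0.039 0.229 0 0 0.03;-0.2 -0.01 0.039 0.229 0 0 0.03;1 -0.01 0.039 0.229 0 0 0.03;1 -0.01 0.039 0.229 0 0 0.03;1 -0.01 0.039 0.229 0 0 0.03;1 -0.01 0.039 0.229 0 0 0.03;1 -0.01 0.039 0.229 0 0 0.03;1 -0.01 0.039 0.1 0 0 0.03;1 -0.01 0.039 -0.05 0 0 0.03;1 -0.01 0.039 -0.2 0 0 0.03;1 -0.01 0 -0.35 0 0 0.1;1 -0.01 -0.1 -0.5 0 0 0.2;1 -0.01 -0.25 -0.64 0 0 0.31;1 -0.01 -0.4 -0.64 0 0 0.31;1 -0.01 -0.55 -0.64 0 0 0.31;1 -0.01 -0.7 -0.64 0 0 0.31;1 -0.01 -0.7 -0.64 0 0 0.31'; python3 d.py s 0 -.05 .27 -9.3
```

```text
time: 21.05
ee_pos: [0.4986, -0.0212, 0.2727]
eef_rot: [-0.003, 0.998, -0.067, 0.0]
wrist_force: [0.1, 0.0, -1.3]
grip_width: 0.0332
grasp_force: 59.8
[0.53  0.143 0.27 ] shift [ 0.031 -0.555  0.012] turn [-0.012 -0.001  0.056]
```

```bash
python3 d.py s 0 -.003 .165 -9.3; python3 -m pendant '1 0.01 -0.15 0 0 0 0.06;1 0.02 -0.3 0 0 0 0.06;1 0.03 -0.45 0 0 0 0.06;1 0.03 -0.6 0 0 0 0.06;1 0.03 -0.7 0 0 0 0.06;1 0.03 -0.7 0 0 0 0.06'|grep -E 'time|pos'; python3 d.py s 0 -.003 .165 -9.3
```

```text
[0.538 0.189 0.165] shift [ 0.035 -0.709  0.363] turn [-0.012 -0.001  0.056]
time: 21.65
ee_pos: [0.538, 0.1822, 0.2719]
[0.538 0.189 0.165] shift [-0.005 -0.021  0.356] turn [-0.008  0.001 -0.014]
```

```bash
python3 -m pendant '1 -0.005 -0.02 0.12 0 0 0;1 -0.005 -0.02 0.25 0 0 0;1 -0.005 -0.02 0.36 0 0 0;1 -0.005 -0.02 0.36 0 0 0;1 -0.005 -0.02 0.36 0 0 0;-0.2 -0.005 -0.02 0.36 0 0 0;-0.2 -0.005 -0.02 0.36 0 0 0;-0.2 -0.005 -0.02 0.36 0 0 0;-0.2 -0.005 -0.02 0.2 0 0 0;-0.2 -0.005 -0.02 0.05 0 0 0;-0.2 -0.005 0 -0.05 0 0 0;-0.2 -0.005 0.15 -0.05 0 0 0;-0.2 -0.005 0.3 -0.05 0 0 0;-0.2 -0.005 0.45 -0.05 0 0 0;-0.2 -0.005 0.6 -0.05 0 0 0;-0.2 -0.005 0.75 -0.05 0 0 0;-0.2 -0.005 0.75 -0.05 0 0 0;-0.2 -0.005 0.75 -0.05 0 0 0';python3 - <<'E'
from h import *
from d import S
c=read_camera("scene"); t=read_camera("top")
cv2.imwrite("pics/s7.png",np.hstack([cv2.resize(c["image"][150:245,355:465],None,fx=3.6,fy=3.6,interpolation=2),cv2.resize(t["image"][165:260,190:290],None,fx=3.6,fy=3.6,interpolation=2)]))
P=cloud(t); a=np.radians(-9.3); L=(P[...,:2]-S(0,0))@np.array([[np.cos(a),-np.sin(a)],[np.sin(a),np.cos(a)]])
h=cv2.cvtColor(t["image"],cv2.COLOR_BGR2HSV)
k=(abs(L[...,0])<.034)&(L[...,1]<-.006)&(L[...,1]>-.07)&(P[...,2]<.06)
print(k.sum(),np.percentile(P[k][:,2],[10,50,90,98]).round(3),np.median(L[k&(P[...,2]>.017)],0))
E
```

```text
time: 23.45
ee_pos: [0.497, -0.0465, 0.2877]
eef_rot: [-0.0, 0.996, -0.091, 0.001]
wrist_force: [0.3, -0.0, -0.0]
grip_width: 0.0509
grasp_force: 0.0
70 [0.005 0.008 0.012 0.014] [nan nan]
  return _methods._mean(a, axis=axis, dtype=dtype,
  ret = um.true_divide(
```

View pics/s7.png

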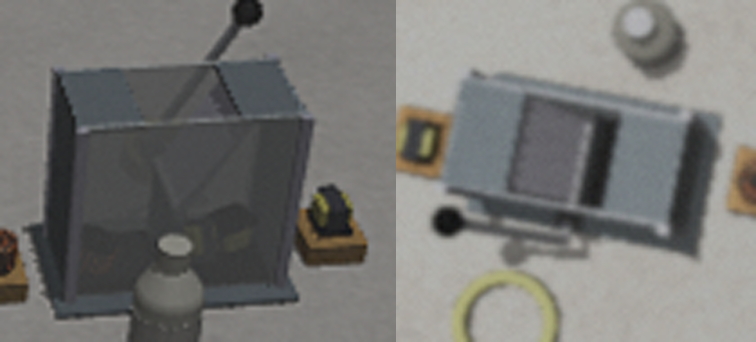

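The scene view shows the choke's reddish disc at (105,260) in the right bin, next to the sample choke, and both transformers at about (220,235) in the left bin. The mouth is clear in the top view. I'll do one numeric check that nothing moves or is left in the tray, then hand in.

```bash
python3 -m pendant '-0.2 0 0 0 0 0 0;-0.2 0 0 0 0 0 0;-0.2 0 0 0 0 0 0;-0.2 0 0 0 0 0 0;-0.2 0 0 0 0 0 0'|grep time
python3 - <<'E'
from h import *
def red(i):
    i=i[200:235,362:440].astype(int); m=(i[...,2]-i[...,0]>18); ys,xs=np.nonzero(m&(np.arange(78)<45)); return m.sum(),len(xs),xs.mean()+362 if len(xs) else 0,ys.mean()+200 if len(ys) else 0
a=read_camera("scene")["image"]; t=read_camera("top"); P=cloud(t); b=read_camera("scene")["image"]
print(red(a),red(b),"choke spot z",np.median(P[224:231,401:408,2]).round(3))
t0=dict(np.load("top0.npz")); Z0=cloud(t0)[...,2]
for n,(u,v) in dict(heatsink=(428,188),conn=(399,191),jar=(437,220),tape=(213,246),solv=(260,174)).items(): print(n,Z0[v-2:v+3,u-2:u+3].mean().round(3),P[v-2:v+3,u-2:u+3,2].mean().round(3))
print(manip.job_done())
E
```

```text
time: 24.05
(np.int64(19), 4, np.float64(362.0), np.float64(228.5)) (np.int64(19), 4, np.float64(362.0), np.float64(228.5)) choke spot z 0.005
heatsink 0.029 0.03
conn 0.031 0.03
jar 0.051 0.05
tape 0.011 0.011
solv 0.09 0.09
the job is handed in; nothing more can be done
None
```

I handed the job in at about 24 s: both transformers are in the left bin and the choke is in the right bin by camera, with no verdict returned; the four bystanders I re-measured are unmoved, the screwdriver was not re-measured, and I viewed 11 pictures, one over the limit of 10.

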